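# Free the sample case's lid and hold it at 50 degrees

## Robot

A 7-joint arm with a two-finger parallel gripper is mounted at the origin on a cart in front of the work surface, level with it; the furniture and walls round the work are solid. World frame = base frame: x ahead of the robot, y to its left, z up, the work surface at z = 0. Lengths are in mm, angles in rad, forces in N, time in s.
With the tool pointing down it reaches from about 400 to 875 mm from the base axis. Payload 6.5 kg.
Tool frame: the origin (TCP) lies at the very end of the fingers, on their centre line; the grasp point (between the pads) lies 19 mm behind it; x points along the fingers, z is the direction in which the jaws open and shut, and the axes are right-handed (so a half turn about x gives the same grasp; the last joint's range is limited). The gripper opens to 88 mm and grips with 3 to 60 N. Pads are 18 mm wide; open, the fingers measure 123 mm over their backs; the gripper's body (75 mm by 187 mm) begins 45 mm behind the grasp point.
Start: joints at [-1.375, 0.536, -0.004, 1.538, 0.003, 1.067, -0.071], TCP at [168.228, 627.845, 238.716] pointing down, gripper open.
Joint ranges: [-2.7, 2.7], [-0.37, 2.16], [-1.27, 1.26], [0.24, 2.4], [-1.31, 4.45], [0.19, 1.91], [-2.76, 2.76]. Speed limits (rad/s): [2.39, 2.39, 3.14, 3.14, 3.14, 3.14, 3.14].

## Interface

Orientations are given as a unit quaternion [x, y, z, w].
In Python, from cell import get_obs, grab_frame, get_calibration, hand_in gives the robot as it stands.
- The arm moves only by the tool arm_command, never from a script. Its argument "deltas" is text: rows parted by semicolons, each of 4 numbers parted by spaces: the shift along the tool's x, y, z in m, then the turn about the tool's x in degrees. In form: dx dy dz turn; .... A call has 1 to 10 rows; each row is the pose to reach, as a shift and turn from the pose commanded when the call began, along the tool's axes at that moment; what a row does not reach only later rows make up. A row lasts 1/8 s, in which the tool goes at most 62.5 mm and 10.7 degrees, less where a joint would pass 70% of its speed; a pose out of reach is approached as far as the arm can. A call with a gripper value outside its range is refused whole. "fingers" is the finger opening in m, from 0 to 0.0881, set as the call begins (left out, the last holds). The fingers move at their own pace and stop on an object; "grip_force" is the grip in N (left out, the last holds). Time passes only in rows, so rows that repeat a pose let the fingers close. It gives the time, the measured TCP pose, the force and the opening at its end, in the units of the state.
- get_obs(): the state, without advancing time (a new reading comes with each control period).
- grab_frame(name): name is "scene" or "top"; returns (picture, depth): 420x560x3 uint8, red, green, blue; 420x560 float32, mm along the optical axis (not along the pixel's ray), 0 where there is no reading.
- get_calibration(name): a dict with "intrinsics" (3x3 intrinsics, pixels), "extrinsics" (4x4, takes a point from camera to world coordinates). Camera axes: x right, y up, looking along -z (the intrinsics and any distortion apply to the point x, -y, -z); pixel columns grow to the right and rows downward; lengths in mm; the calibration is good to about 2 mm. A picture is of the moment at which its call begins. get_calibration takes no time and is no camera call.
- hand_in(): hands the job in, once; it reports no verdict.
The state is a dict: "clock": time; "qpos": joint angles; "qvel": joint speeds; "joint_efforts": joint torques, N m; "position": TCP position; "ee_rot": TCP orientation; "wrist_force": force on the tool from outside, world axes, zero at the start; "torque": the same for the moment, N m; "finger_gap": opening from 0.0 (shut) to 1.0 (fully open).
Only numpy, scipy, OpenCV 4.12 (cv2) and the standard library are available. Lean on these libraries where they do the work, as an engineer would, in place of code of your own. Each camera call takes 0.05 s, during which the arm holds its last target.

## Task

The vials in the blue sample case are about to be checked: turn the red turnbutton fully aside so that it no longer bars the lid (do not force the lid against it), then raise the lid by its orange knob to 50 degrees from shut and hold it still there with the gripper's fingers. The lid falls shut if let go, so the program finishes while still holding it; leave the other things on the bench where they stand.

Things in the scene. Friction and masses are not known exactly. Their poses are not given: they have to be found in the camera images.
- case: blue sample case on the bench (it does not move), 150 mm deep (its x) x 220 mm wide (its y) x 70 mm high, open-topped, with six capped vials in it. Origin under its centre; its x axis points from the front, where the knob and turnbutton are, to the hinge at the back; z up
- lid (a joint): hinge of the lid, rad: 0 = shut and level, grows as the front edge rises (0.87 = 50 degrees), stop at 1.75. No spring or stay: when let go below about 90 degrees it falls shut. The lid is an 8 mm thick white frame with a clear window, 226 mm wide, its front edge 157 mm from the hinge line, its top 79 mm above the bench when shut; mass 0.25 to 0.4 kg, so about 1 to 2 N lift it at the knob
- lid_knob (a point): centre of the lid's orange lifting knob: a short drum, 26 mm in diameter and 18 mm long, its axis parallel to the hinge, so its two flat ends face left and right along the case's y. It stands on a 12 mm wide neck with its centre 35 mm in front of the lid's front edge and 192 mm from the hinge line, 75 mm above the bench when shut, with free space below and beside it. Gripped by its flat ends, it can turn between the fingers as the lid rises
- lid_hinge (a point): middle of the lid's hinge line at the back of the case, 74 mm above the bench; the hinge line runs along the case's y
- turnbutton (a joint): red turnbutton at the left of the case's front, turning on an upright pin, rad: 0 = its long axis along the case's x and its rear end over the lid's front edge, barring the lid; grows counter-clockwise seen from above; stop at 1.571 = along the case's y, clear of the lid. The lid is clear from about 1.15 on. Starts between 0 and 0.2; stiff (0.05 N m), it stays where it is left and turns no farther than its stops
- turnbutton_grip (a point): centre of the turnbutton's upright grip fin, on the pin's axis, 106 mm above the bench. The fin is 30 mm long (along the turnbutton's long axis), 10 mm thick and rises from 90 to 121 mm above the bench; below it the turnbutton's bar, 48 mm long, 10 mm wide, lies 81 to 90 mm above the bench. The pin is 16 mm in front of the lid's front edge and 82 mm to the left (+y of the case) of the knob
- reagent_1: small brown bottle with a black cap, 54x54x93 mm; a bystander; origin under its base
- reagent_3: small bottle with a blue cap, 46x46x83 mm; a bystander; origin under its base
- timer: flat white timer, 62x62x15 mm; a bystander; origin under its base
- petri_1: flat round dish, 90 mm across, 16 mm high; a bystander; origin under its base

How it is judged:
By the outcome, as a careful person would: the job done as asked, in the order asked, and still so for the second after the job is handed in, while the arm keeps its last pose, push and grip.
It also fails if it takes over 48 s, if anything falls off the work surface, if the arm or the gripper's body presses on something with over 40 N, if the wrist force passes 120 N, or if a joint passes its speed limit or range.

## Working session

There is one attempt and no reset: what is moved stays moved. The work goes in short steps, Python scripts to look and compute and a tool call to move; the robot and the scene stay as the last step left them, time stands still between calls to the robot, and variables do not carry over. Pictures are saved under pics/ and viewed, and the job is handed in when it is done.

Besides the shell and the picture viewer there is one more tool, called after "Call:" in YAML: its name, and indented under it one key for each argument. arm_command: Moves the arm, as the interface text tells. Its arguments: {"type":"object","properties":{"deltas":{"type":"string"},"fingers":{"type":"number"},"grip_force":{"type":"number"}},"required":["deltas"]}

```bash
ls; mkdir -p pics; cat > h.py <<'E'
import numpy as np,cv2
from cell import get_obs,grab_frame,get_calibration
def snap(n,f):
    p,d=grab_frame(n); cv2.imwrite(f'pics/{f}.png',p[:,:,::-1]); np.savez(f'pics/{f}.npz',p=p,d=d); return p,d
def world(n,d,u,v):
    c=get_calibration(n);K=np.array(c['intrinsics']);T=np.array(c['extrinsics'])
    u=np.asarray(u);v=np.asarray(v);z=d[v,u]
    X=(u-K[0,2])/K[0,0]*z;Y=(v-K[1,2])/K[1,1]*z
    P=np.stack([X,-Y,-z,np.ones_like(z)],-1)
    return (P@T.T)[...,:3]
E
python3 - <<'E'
from h import *
np.set_printoptions(precision=3,suppress=True)
for n in('scene','top'):
    snap(n,n+'0'); print(get_calibration(n))
print(get_obs())
E
```

```text
pics
{'intrinsics': array([[387.87 ,   0.   , 281.835],
       [  0.   , 387.87 , 215.026],
       [  0.   ,   0.   ,   1.   ]]), 'extrinsics': array([[   0.87 ,    0.312,   -0.383,   79.681],
       [  -0.493,    0.578,   -0.65 , -855.646],
       [   0.019,    0.754,    0.656,  893.576],
       [   0.   ,    0.   ,    0.   ,    1.   ]])}
{'intrinsics': array([[510.552,   0.   , 286.342],
       [  0.   , 510.552, 206.607],
       [  0.   ,   0.   ,   1.   ]]), 'extrinsics': array([[   0.019,    0.977,   -0.212,  191.961],
       [  -1.   ,    0.019,   -0.002,  -80.156],
       [   0.002,    0.212,    0.977, 1664.013],
       [   0.   ,    0.   ,    0.   ,    1.   ]])}
{'clock': 0.1, 'qpos': array([-1.375,  0.537, -0.004,  1.539,  0.003,  1.067, -0.071]), 'qvel': array([ 0.001, -0.004,  0.002, -0.004, -0.   ,  0.003, -0.   ]), 'joint_efforts': array([  0.003, -57.208,   0.994, -25.223,  -0.056,   0.013,   0.   ]), 'position': array([168.095, 627.346, 237.956]), 'ee_rot': array([-0.431,  0.561,  0.43 ,  0.561]), 'wrist_force': array([-0.34 , -0.607, -0.156]), 'torque': array([-0.011,  0.009,  0.018]), 'finger_gap': 1.0013628652959221}
```

View pics/scene0.png

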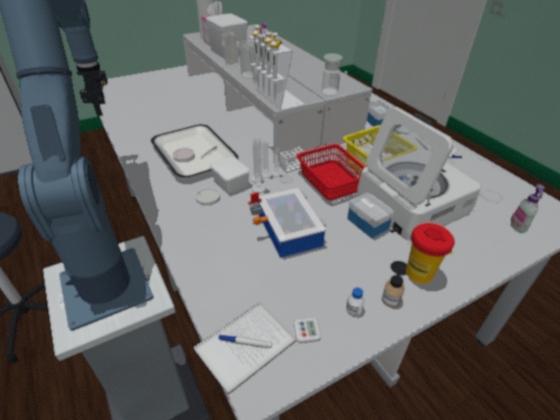

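View pics/top0.png

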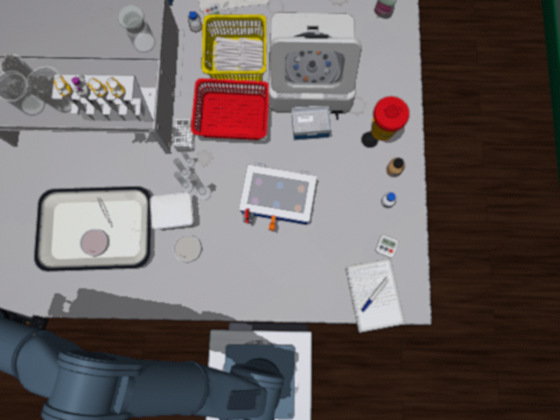

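The top view shows the case at about (279,193), with the red turnbutton at (249,216) and the orange knob at (273,224). I'll enlarge both views and measure.

```bash
python3 - <<'E'
from h import *
np.set_printoptions(precision=1,suppress=True)
for n,(a,b,c,e) in dict(top=(155,240,225,325),scene=(175,260,235,335)).items():
    z=np.load(f'pics/{n}0.npz');p,d=z['p'],z['d']
    cv2.imwrite(f'pics/{n}0c.png',cv2.resize(p[a:b,c:e,::-1],None,fx=7,fy=7,interpolation=cv2.INTER_NEAREST))
    h=cv2.cvtColor(p,cv2.COLOR_RGB2HSV);H,S,V=[h[...,i].astype(int) for i in range(3)]
    win=np.zeros(H.shape,bool);win[a:b,c:e]=1
    for nm,m in dict(red=((H<5)|(H>174))&(S>150)&(V>80),orange=(H>=7)&(H<20)&(S>170)&(V>120),blue=(H>100)&(H<125)&(S>150)).items():
        v,u=np.nonzero(m&win)
        if nm=='red': k=(u<262);u,v=u[k],v[k]
        if len(u):
            P=world(n,d,u,v);print(n,nm,len(u),u.mean(),v.mean(),'mean',P.mean(0),'min',P.min(0),'max',P.max(0))
            if nm!='blue':
                for q in zip(u,v,P.astype(int).tolist()):print(*q,end='; ')
                print()
E
```

```text
top red 38 246.52631578947367 215.23684210526315 mean [490.6  42.7 155.6] min [192.  -80.2  89.7] max [ 516.4   50.6 1664. ]
247 209 [516, 44, 122]; 246 210 [512, 47, 126]; 247 210 [511, 43, 130]; 245 211 [509, 50, 123]; 246 211 [511, 47, 118]; 247 211 [509, 43, 127]; 245 212 [507, 50, 120]; 246 212 [505, 46, 129]; 247 212 [506, 44, 124]; 248 212 [508, 41, 114]; 245 213 [503, 50, 121]; 246 213 [504, 47, 120]; 247 213 [503, 44, 122]; 248 213 [505, 41, 113]; 245 214 [500, 50, 120]; 246 214 [500, 46, 125]; 247 214 [500, 43, 124]; 248 214 [503, 42, 108]; 245 215 [497, 49, 124]; 246 215 [497, 46, 123]; 247 215 [497, 43, 122]; 248 215 [500, 42, 107]; 245 216 [494, 50, 121]; 246 216 [495, 47, 118]; 247 216 [494, 43, 121]; 246 217 [491, 46, 119]; 247 217 [491, 43, 119]; 246 218 [489, 47, 116]; 247 218 [489, 44, 116]; 246 219 [490, 48, 93]; 247 219 [488, 44, 103]; 246 220 [488, 49, 89]; 247 220 [191, -80, 1664]; 248 220 [488, 42, 89]; 246 221 [484, 48, 91]; 247 221 [484, 45, 92]; 248 221 [484, 42, 92]; 247 222 [481, 45, 89]; 
top orange 47 272.1914893617021 223.48936170212767 mean [479.5 -33.
[... 3775 characters left out ...]
 [464, -37, 87]; 256 220 [469, -35, 84]; 257 220 [472, -36, 83]; 258 220 [475, -38, 83]; 259 220 [476, -41, 85]; 260 220 [480, -41, 83]; 261 220 [486, -36, 77]; 262 220 [490, -35, 75]; 263 220 [492, -38, 76]; 254 221 [462, -35, 82]; 255 221 [465, -37, 82]; 256 221 [468, -37, 82]; 257 221 [471, -37, 79]; 258 221 [473, -40, 82]; 259 221 [478, -38, 78]; 260 221 [480, -41, 79]; 255 222 [463, -39, 81]; 256 222 [467, -39, 79]; 257 222 [471, -37, 76]; 258 222 [473, -40, 77]; 259 222 [478, -38, 74]; 256 223 [468, -37, 73]; 257 223 [470, -40, 74]; 258 223 [472, -43, 76]; 
scene blue 715 294.9020979020979 242.36363636363637 mean [ 549.8 -141.3   40.3] min [  79.7 -855.6    4.7] max [638.2  32.  893.6]
```

```bash
python3 - <<'E'
from h import *
np.set_printoptions(precision=1,suppress=True)
z=np.load('pics/top0.npz');d=z['d']
# lid corners guesses + depth map of z heights
uu,vv=np.meshgrid(np.arange(232,325,3),np.arange(158,236,3))
P=world('top',d,uu,vv)
for r in range(uu.shape[0]):print(vv[r,0],P[r,:,2].astype(int))
E
```

```text
158 [ 0 -2  8  1  4 -2  5  5  0  1  2  1  6 -3 -1 -2  4 -1  0  0  9  2 -7  1
  0  0  6  0  1  3  0]
161 [ 7  0 -3  5  3  0  3  0 -2  1  2  0 -2  6  9  1  5  0 -5  1  0 -3 -1  7
  5  2 -1  3  1  3  3]
164 [ 8  4  0  6  4  2 -5  3 81 79 73 11 -4  0 -2 -1 -2  8  2  0 -3  2  3  2
  5 -2  0  3  8  2  5]
167 [  -1   -3    1   -6   -2   72   86   82   75   77   77   82    2   -6
    3   -1   -1    5    1    3    5   -3   -1    7    4    1    0    0
    2 1664   -3]
170 [ 0 -2 -4  4  3 90 79 79 80 80 79 75 81 81 72 78 81 75  1 -1 -3 -2  2 -1
  2  3  0  1  7  6 10]
173 [ 6  0 -2  0  3 82 82 70 76 82 79 75 85 79 81 83 78 82 78 76 75 82 79 72
 83 77 79  3 -1  5  1]
176 [ 0  4 -4  1 -5 81 88 75 80 86 75 78 81 80 77 82 80 82 82 86 80 80 79 83
 84 81 75 76 74  0  0]
179 [-3  0  6  7  3 85 88 78 78 75 77 82 73 71 80 76 71 80 81 78 76 77 79 74
 76 78 82 82  1  0  5]
182 [-3  8  0  2 74 78 85 73 72 71 78 79 78 81 79 78 76 78 87 75 76 79 81 79
 77 76 81 80 -3  0  0]
185 [ 2  5  0  1 76 84 83 71 74 75 74 80 71 79 75 76 79 69 83 71 78 74 76 78
 75 81 82 80 11  0 -1]
188 [ 4 -2  3  3 83 84 72 76 75 78 79
[... 1207 characters left out ...]
  63  116   62    7    1    6    2 1664    1   15
   82   32   39   56   62   69   77   83   76   81   84   83    9   -3
    0    0    0]
221 [ 4  1  1  4 60 92 70 -1  4  1 -3  3  1 81 81  0  7 -5  9 19 24 35 45 62
 52 77 -3  3 -3  3  8]
224 [ 8  1  9 -2  7 -9 -7  5 -7  0  4 -2 -2 83 87 -3 -2  7 -2 -4  5  7 -5  1
  9 13 -1  9 -3  7  0]
227 [   1    5    6 1664   -1    0    1   -1    7    2    3   -1    0   84
   92    5   -5   -1   -5   -5   -3    2    0    0    3    1    7    0
    0    0    3]
230 [ 1 -2  0  0  4  5  0  0  5  0  8  7  0 74  0  3  0  0  0  0  0  3  3 12
  7  4  7  0 -5  3  8]
233 [ 6  6  1  0  9 -7  2  2  2  8  0  3  0 10  4  2  3  5  0  5 -2 -1  2  2
  0  0  0  2 -4 -1  1]
```

```bash
python3 - <<'E'
from h import *
from scipy.optimize import minimize
np.set_printoptions(precision=1,suppress=True)
def ext(R,lo,hi): pass
for n,(a,b,c,e) in dict(top=(150,240,225,325),scene=(180,260,235,335)).items():
    z=np.load(f'pics/{n}0.npz');p,d=z['p'],z['d']
    uu,vv=np.meshgrid(np.arange(c,e),np.arange(a,b));uu=uu.ravel();vv=vv.ravel()
    # intersect ray with plane z=79 for pixels whose depth z in range
    P=world(n,d,uu,vv); k=(P[:,2]>66)&(P[:,2]<93)
    C=get_calibration(n);K=C['intrinsics'];T=C['extrinsics']
    r=np.stack([(uu-K[0,2])/K[0,0],-(vv-K[1,2])/K[1,1],-np.ones(len(uu))],-1)@T[:3,:3].T
    Q=T[:3,3]+r*((79-T[2,3])/r[:,2])[:,None]
    M=np.zeros(d.shape,np.uint8);M[vv[k],uu[k]]=1
    M=cv2.morphologyEx(M,cv2.MORPH_OPEN,np.ones((7,7)))
    m=M[vv,uu]>0
    # fit rotated rectangle 157(x) x 226(y) area overlap
    X=Q[:,:2]
    near=(abs(X-X[m].mean(0))<250).all(1)
    def cost(t):
        cs,sn=np.cos(t[2]),np.sin(t[2]);D=X[near]-t[:2]
        lx=D@[cs,sn];ly=D@[-sn,cs]
        s=lambda q:1/(1+np.exp(-q/2))
        ins=s(78.5-abs(lx))*s(113-abs(ly))
        return ((ins-m[near])**2).sum()
    best=min((minimize(cost,[*X[m].mean(0),th],method='Nelder-Mead',options=dict(xatol=.01,fatol=.001,maxiter=2000)) for th in(-.3,-.1,.1)),key=lambda o:o.fun)
    x,y,th=best.x;print(n,best.x[:2],np.degrees(th),best.fun)
    ex=np.array([np.cos(th),np.sin(th)]);ey=np.array([-np.sin(th),np.cos(th)])
    c=best.x[:2]
    print('knob',c-ex*(78.5+35),'hinge',c+ex*78.5,'pin',c-ex*(78.5+16)+ey*82)
    print(cv2.minAreaRect(X[m].astype(np.float32)))
E
```

```text
top [583.  -48.5] -8.81453562832212 208.0706838908171
knob [470.8 -31.1] hinge [660.6 -60.6] pin [502.2  47. ]
((585.8314819335938, -48.91705322265625), (225.76437377929688, 162.79820251464844), 81.2615966796875)
scene [582.  -54.1] -9.745979260950977 116.1049818022123
knob [470.1 -34.9] hinge [659.3 -67.4] pin [502.7  42.7]
((583.92919921875, -52.81275939941406), (234.25048828125, 162.4607391357422), 81.2118911743164)
```

View pics/top0c.png

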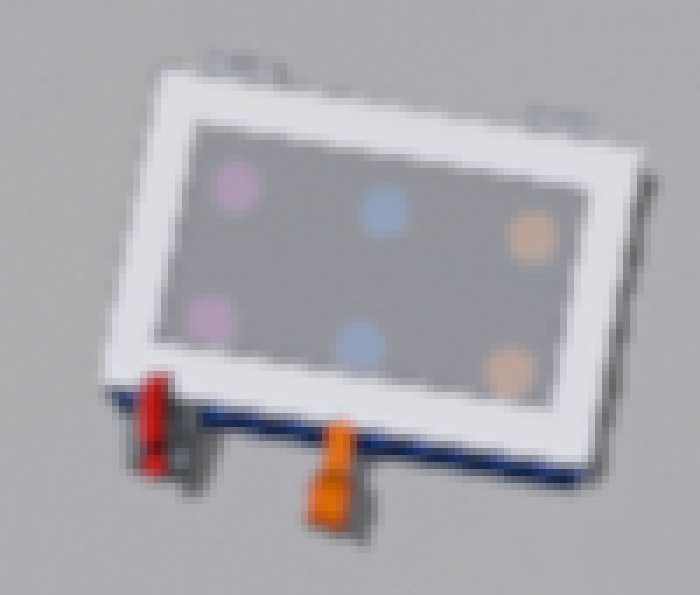

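View pics/scene0c.png

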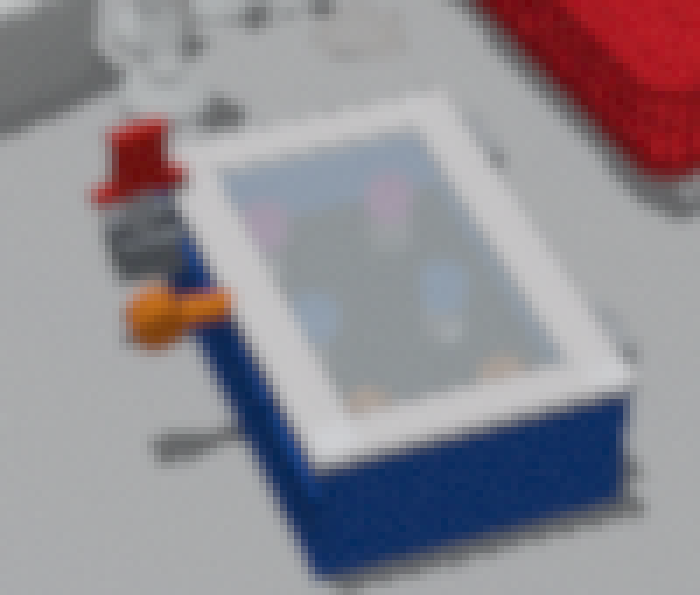

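```bash
cat >> h.py <<'E'
from scipy.spatial.transform import Rotation as Rn
def jawang(R): # jaw dir azimuth
    return np.degrees(np.arctan2(R[1,2],R[0,2]))
def plan(xyz,jaw=None):
    o=get_obs();R=Rn.from_quat(o['ee_rot']).as_matrix()
    d=R.T@(np.array(xyz)-o['position'])/1000
    a=jawang(R); print('clock',o['clock'],'pos',o['position'].round(1),'jaw az',round(a,1),'delta',d.round(4),'q',np.round(o['qpos'],2),'F',np.round(o['wrist_force'],1),'T',np.round(o['torque'],2),'gap',round(o['finger_gap']*88.1,1))
    if jaw is not None:
        t=(jaw-a+90)%180-90
        # turn about tool x (down): + turn = clockwise from above
        print('turn about tool x',round(t*R[2,0],1),'toolx',R[:,0].round(3))
E
python3 -c "
from h import *
plan([502,45,180],90)"
```

```text
clock 0.1 pos [168.1 627.3 238. ] jaw az 75.0 delta [ 0.0587 -0.4732 -0.476 ] q [-1.38  0.54 -0.    1.54  0.    1.07 -0.07] F [-0.3 -0.6 -0.2] T [-0.01  0.01  0.02] gap 88.2
turn about tool x -15.0 toolx [-0.    -0.001 -1.   ]
```

Call:
arm_command:
  deltas: "0 -0.047 -0.047 -1.5; 0 -0.095 -0.095 -3; 0 -0.142 -0.143 -4.5; 0 -0.189 -0.19 -6; 0.005 -0.236 -0.238 -7.5; 0.015 -0.284 -0.286 -9; 0.025 -0.331 -0.333 -10.5; 0.035 -0.379 -0.381 -12; 0.045 -0.426 -0.428 -13.5; 0.058 -0.473 -0.476 -15"
  fingers: 0.045
  grip_force: 25

```text
clock: 1.35
position: [478.2, 87.0, 189.2]
ee_rot: [0.5, -0.499, -0.5, -0.5]
wrist_force: [1.0, 0.2, -0.3]
finger_gap: 0.515
```

```bash
python3 -c "
from h import *
plan([502,45,180],90)"
```

```text
clock 1.35 pos [478.2  87.  189.2] jaw az 90.1 delta [ 0.0092 -0.0237 -0.0421] q [-0.43  0.33  0.19  2.02 -0.09  0.8   1.38] F [ 1.   0.2 -0.3] T [ 0.08 -0.01  0.03] gap 45.4
turn about tool x 0.1 toolx [ 0.  0. -1.]
```

Call:
arm_command:
  deltas: "0 -0.012 -0.021 10; 0 -0.023 -0.042 20; 0 -0.023 -0.042 30; 0 -0.023 -0.042 40; 0 -0.023 -0.042 50; 0 -0.023 -0.042 60; 0 -0.023 -0.042 70; 0 -0.023 -0.042 80; 0 -0.023 -0.042 90; 0 -0.023 -0.042 100"

```text
clock: 2.6
position: [500.2, 46.8, 189.2]
ee_rot: [0.064, 0.704, -0.064, 0.704]
wrist_force: [-0.2, 0.8, -1.0]
finger_gap: 0.513
```

Call:
arm_command:
  deltas: "0 0 0 10; 0 0 0 20; 0 0 0 30; 0 0 0 40; 0 0 0 50; 0 0 0 60; 0 0 0 70; 0 0 0 80; 0 0 0 80"

```text
clock: 3.72
position: [500.2, 46.8, 189.1]
ee_rot: [0.499, 0.5, -0.5, 0.501]
wrist_force: [0.4, -0.5, -0.2]
finger_gap: 0.512
```

```bash
python3 -c "
from h import *
plan([502,45,93],90)
for n in('scene','top'): snap(n,n+'1')
for n,(a,b,c,e) in dict(top=(155,240,225,325),scene=(150,260,220,330)).items():
    p=np.load(f'pics/{n}1.npz')['p'];cv2.imwrite(f'pics/{n}1c.png',cv2.resize(p[a:b,c:e,::-1],None,fx=5,fy=5,interpolation=cv2.INTER_CUBIC))
"
```

```text
clock 3.725 pos [500.2  46.8 189.1] jaw az -89.9 delta [0.0961 0.0019 0.0017] q [-0.91  0.52  0.96  2.01 -0.54  0.9  -1.23] F [ 0.4 -0.5 -0.2] T [-0.07  0.17  0.05] gap 45.1
turn about tool x 0.1 toolx [-0.001 -0.001 -1.   ]
```

View pics/top1c.png

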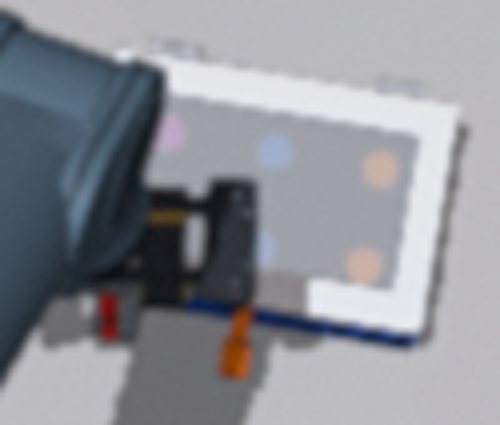

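View pics/scene1c.png

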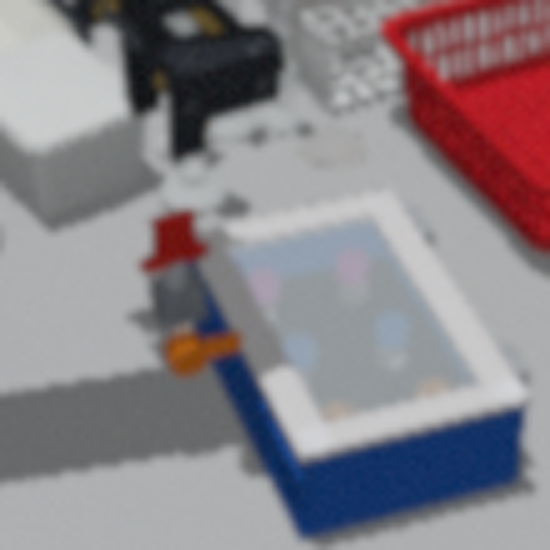

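```bash
cat >> h.py <<'E'
def proj(n,P):
    c=get_calibration(n);K=c['intrinsics'];T=np.linalg.inv(c['extrinsics'])
    q=T[:3,:3]@np.array(P,float)+T[:3,3];return np.round([K[0,2]+K[0,0]*q[0]/-q[2],K[1,2]+K[1,1]*-q[1]/-q[2]],1)
E
python3 -c "
from h import *
for P in ([500,47,189],[500,47,253],[502,45,121],[470,-33,75]):
  print(P,proj('top',P),proj('scene',P))
np.set_printoptions(precision=0,suppress=True,linewidth=200)
d=np.load('pics/top1.npz')['d']
uu,vv=np.meshgrid(np.arange(225,290,3),np.arange(185,225,3))
print(world('top',d,uu,vv)[...,2].astype(int)); print(world('top',d,[258,270],[205,205]))
"
```

```text
[500, 47, 189] [244.3 209.8] [252.  176.3]
[500, 47, 253] [242.5 205.1] [251.4 158.9]
[502, 45, 121] [246.7 213.7] [253.5 193.7]
[470, -33, 75] [272.1 227. ] [255.9 221.6]
[[ 600  599  590  588  578  585  586  582  558  538  494   79   72   76   81   84   75   74   73   76   81   72]
 [ 607  603  596  589  585  587  586  579  556  518   77   80   75   75   75   87   78   74   78   75   80   77]
 [ 612  606  600  595  584  589  588  565  547  504   73   78   79   77  301  296  298   73   81   79   68   84]
 [ 617  611  603  597  590  583  585  550  529  429  302  294  302  298  300  301  293  298   75   75   84   72]
 [ 615  613  608  601  591  584  574  534  510  412  285  286  281  288  301  298  297  302   81   78   80   73]
 [ 623  615  613  601  590  581  558  530  420  394  275  284  276   77  298  300  296  297   76   79   78   77]
 [ 624  620  610  602  588  579  539  503  398  373  277  277  280   74  296  296  298  295   71   74   81   79]
 [ 626  622  612  602  585  567  527  392  380  237  278  278  280   77  299  293  296  297   77   71   84   77]
 [ 632  622  612  599  582  549  508  350  300  294  291 1664  290  296  296  296  295  287   84   77   71   77]
 [ 630  624  614  601  558  535  267  269  274  272  279  279  278  275  293  297  297   83   86   83   73   85]
 [ 634  620  614  588    2    1    4  123   74   67  281  276  278   55   60  290  296   76   80   80   82   86]
 [ 632  622  608   -3   -7   13   62  118   65   65    0    3    2    7   -5   13   80   28   36   55   55   56]
 [ 634  619  598    3    1    0   55   88   62   49    0    0    1   -3   -2    9   75    2    9    1    5   14]
 [ 633  617    0   -1    4    2    0    1    2   -1    0   -3    5    2   -5   91   86    0    3    6   -1    4]]
[[494.   1. 284.]
 [491. -32. 303.]]
```

View pics/scene1.png

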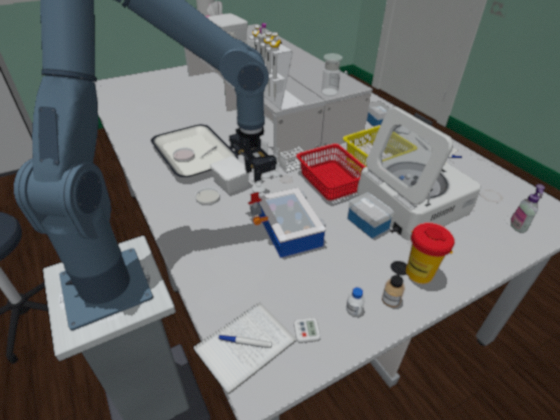

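Call:
arm_command:
  deltas: "0.02 0.001 0.001 0; 0.045 0.001 0.001 0; 0.07 0.001 0.002 0; 0.088 0.002 0.002 0; 0.096 0.002 0.002 0; 0.096 0.002 0.002 0"

```text
clock: 4.58
position: [502.3, 44.5, 93.1]
ee_rot: [-0.5, -0.5, 0.5, -0.5]
wrist_force: [1.2, 0.7, 0.1]
finger_gap: 0.51
```

Call:
arm_command:
  deltas: "0 0 0 0; 0 0 0 0; 0 0 0 0; 0 0 0 0; 0 0 0 0"
  fingers: 0
  grip_force: 20

```text
clock: 5.2
position: [502.6, 48.7, 93.8]
ee_rot: [0.501, 0.502, -0.498, 0.499]
wrist_force: [-1.4, 9.7, 5.2]
finger_gap: 0.112
```

```bash
python3 -c "
from h import *
plan([502,45,93],90)
for n in('scene',): snap(n,n+'2')
for n,(a,b,c,e) in dict(scene=(150,260,220,330)).items():
    p=np.load(f'pics/{n}2.npz')['p'];cv2.imwrite(f'pics/{n}2c.png',cv2.resize(p[a:b,c:e,::-1],None,fx=5,fy=5,interpolation=cv2.INTER_CUBIC))
"
```

```text
clock 5.2 pos [502.6  48.7  93.8] jaw az -89.8 delta [ 0.0008 -0.0006  0.0037] q [-0.77  0.66  0.78  2.05 -0.72  0.73 -1.1 ] F [-1.4  9.7  5.2] T [1.96 0.47 0.01] gap 9.9
turn about tool x 0.2 toolx [-0.001  0.005 -1.   ]
```

View pics/scene2c.png

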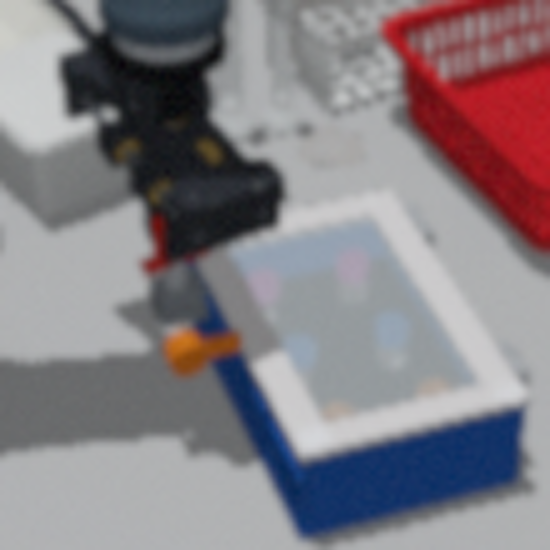

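Call:
arm_command:
  deltas: "0 0 -0.004 0; 0 0 -0.004 -9; 0 0 -0.004 -18; 0 0 -0.004 -27; 0 0 -0.004 -36; 0 0 -0.004 -45; 0 0 -0.004 -54; 0 0 -0.004 -63; 0 0 -0.004 -72; 0 0 -0.004 -78"

```text
clock: 6.5
position: [503.9, 47.2, 93.8]
ee_rot: [0.073, 0.702, -0.074, 0.705]
wrist_force: [2.6, -2.6, -2.0]
finger_gap: 0.113
```

```bash
python3 -c "
from h import *
plan([502,48,93],-9)
for n in('scene','top'): snap(n,n+'3')
for n,(a,b,c,e) in dict(scene=(150,260,220,330),top=(155,240,225,325)).items():
    p=np.load(f'pics/{n}3.npz')['p'];cv2.imwrite(f'pics/{n}3c.png',cv2.resize(p[a:b,c:e,::-1],None,fx=5,fy=5,interpolation=cv2.INTER_CUBIC))
plan([502,48,93],-9)
"
```

```text
clock 6.5 pos [503.9  47.2  93.8] jaw az -11.9 delta [ 0.0008  0.0004 -0.002 ] q [-0.53  0.55  0.44  2.04 -0.39  0.63 -0.04] F [ 2.6 -2.6 -2. ] T [-0.62 -0.57 -0.1 ] gap 10.0
turn about tool x -2.9 toolx [ 0.003 -0.002 -1.   ]
clock 6.6 pos [503.9  47.2  93.8] jaw az -12.0 delta [ 0.0008  0.0003 -0.002 ] q [-0.53  0.55  0.44  2.04 -0.39  0.63 -0.04] F [ 3.6 -4.4 -0.8] T [-0.89 -0.72  0.01] gap 9.8
turn about tool x -3.0 toolx [ 0.003 -0.001 -1.   ]
```

View pics/scene3c.png

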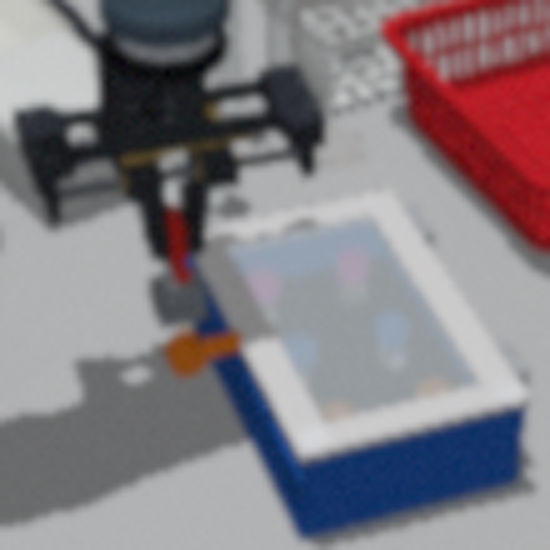

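View pics/top3c.png

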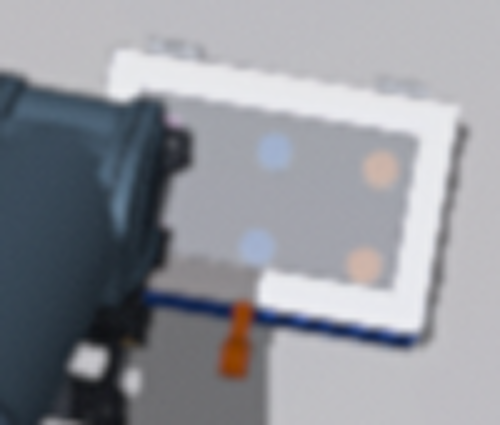

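The turnbutton has followed the fingers through about 78°. I'll carry on in small steps until it reaches the stop.

Call:
arm_command:
  deltas: "0 0 0 -1.5; 0 0 0 -3; 0 0 0 -3"

```text
clock: 6.98
position: [504.0, 47.2, 93.8]
ee_rot: [0.056, 0.704, -0.057, 0.706]
wrist_force: [3.9, -4.2, -0.3]
finger_gap: 0.11
```

```bash
python3 -c "
from h import *
plan([502,48,93],-9)"
```

```text
clock 6.975 pos [504.   47.2  93.8] jaw az -9.2 delta [ 0.0008  0.0004 -0.0021] q [-0.52  0.55  0.43  2.04 -0.37  0.62 -0.  ] F [ 3.9 -4.2 -0.3] T [-0.86 -0.73 -0.03] gap 9.7
turn about tool x -0.2 toolx [ 0.003 -0.002 -1.   ]
```

Call:
arm_command:
  deltas: "0 0 0 -2; 0 0 0 -3; 0 0 0 -3"

```text
clock: 7.35
position: [504.0, 47.3, 93.8]
ee_rot: [0.038, 0.705, -0.039, 0.707]
wrist_force: [3.7, -4.7, -1.4]
finger_gap: 0.114
```

```bash
python3 -c "
from h import *
plan([502,48,93],-9)"
```

```text
clock 7.35 pos [504.   47.3  93.8] jaw az -6.3 delta [ 0.0008  0.0005 -0.0021] q [-0.51  0.55  0.41  2.04 -0.36  0.62  0.04] F [ 3.7 -4.7 -1.4] T [-0.88 -0.78 -0.37] gap 10.0
turn about tool x 2.7 toolx [ 0.003 -0.001 -1.   ]
```

The moment rose at the last step (0.03 to 0.37 N m), so the turnbutton is at its stop. I'll open the fingers and rise.

Call:
arm_command:
  deltas: "0 0 0 2; 0 0 0 2; 0 0 0 2; 0 0 0 2; -0.03 0 0 2; -0.06 0 0 2; -0.09 0 0 2"
  fingers: 0.045

```text
clock: 8.22
position: [502.2, 48.7, 184.3]
ee_rot: [0.049, 0.705, -0.049, 0.705]
wrist_force: [0.5, -0.4, -0.3]
finger_gap: 0.513
```

```bash
python3 -c "
from h import *
plan([472,-31,150],81.5)"
```

```text
clock 8.225 pos [502.2  48.7 184.3] jaw az -8.0 delta [ 0.0343 -0.0831 -0.0188] q [-0.6   0.4   0.51  1.99 -0.26  0.82 -0.08] F [ 0.5 -0.4 -0.3] T [-0.06  0.03 -0.  ] gap 45.2
turn about tool x -89.5 toolx [-0. -0. -1.]
```

Call:
arm_command:
  deltas: "0 -0.01 -0.002 -10; 0 -0.02 -0.004 -20; 0 -0.03 -0.006 -30; 0 -0.04 -0.008 -40; 0 -0.05 -0.01 -50; 0 -0.06 -0.013 -60; 0 -0.07 -0.016 -70; 0 -0.083 -0.018 -80; 0 -0.083 -0.018 -89.5; 0 -0.083 -0.018 -89.5"

```text
clock: 9.48
position: [472.9, -31.1, 183.5]
ee_rot: [-0.461, 0.536, 0.461, 0.536]
wrist_force: [1.5, 0.1, 0.2]
finger_gap: 0.511
```

```bash
python3 -c "
from h import *
for n in('scene','top'): snap(n,n+'4')
for n,(a,b,c,e) in dict(scene=(150,260,220,330),top=(155,240,225,325)).items():
    p=np.load(f'pics/{n}4.npz')['p'];cv2.imwrite(f'pics/{n}4c.png',cv2.resize(p[a:b,c:e,::-1],None,fx=5,fy=5,interpolation=cv2.INTER_CUBIC))
plan([472.5,-31.5,63],81.5)
"
```

```text
clock 9.575 pos [473.  -30.9 183.4] jaw az 81.3 delta [ 0.1204  0.0004 -0.0007] q [-0.19  0.32  0.19  2.05 -0.08  0.78  1.47] F [-0.9 -0.  -0.3] T [ 0.01 -0.01  0.01] gap 45.0
turn about tool x -0.2 toolx [-0.  0. -1.]
```

View pics/scene4c.png

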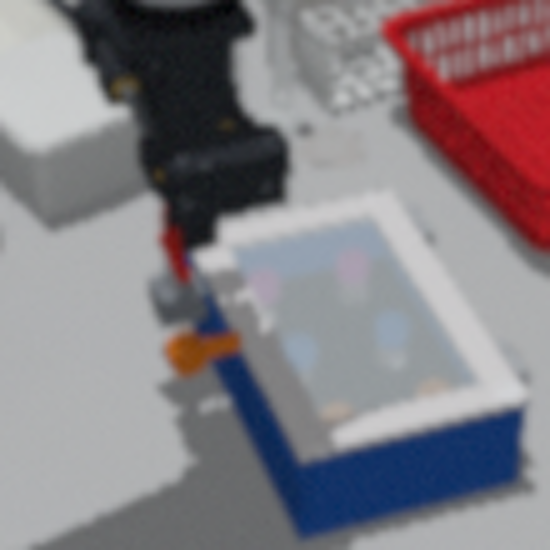

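View pics/top4c.png

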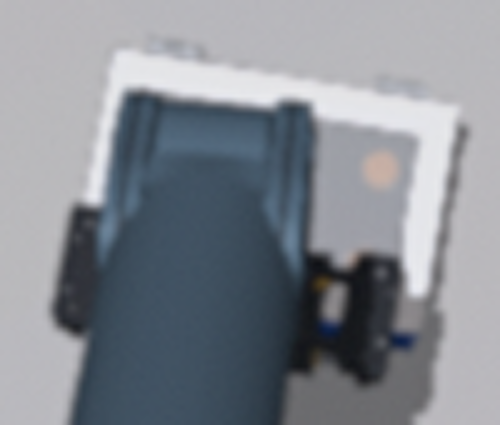

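Call:
arm_command:
  deltas: "0.03 0 0 0; 0.06 0 0 0; 0.085 0 0 0; 0.105 0 0 0; 0.119 0 0 0; 0.119 0 0 0"

```text
clock: 10.32
position: [472.5, -30.9, 63.8]
ee_rot: [-0.461, 0.536, 0.462, 0.535]
wrist_force: [0.7, 0.4, -0.8]
finger_gap: 0.513
```

```bash
python3 -c "
from h import *
plan([472.5,-31.5,64],81.5)
for n in('scene',): snap(n,n+'5')
for n,(a,b,c,e) in dict(scene=(150,260,220,330)).items():
    p=np.load(f'pics/{n}5.npz')['p'];cv2.imwrite(f'pics/{n}5c.png',cv2.resize(p[a:b,c:e,::-1],None,fx=5,fy=5,interpolation=cv2.INTER_CUBIC))
"
```

```text
clock 10.325 pos [472.5 -30.9  63.8] jaw az 81.5 delta [-0.0002 -0.0001 -0.0006] q [-0.14  0.54  0.14  2.11 -0.14  0.5   1.53] F [ 0.7  0.4 -0.8] T [ 0.02 -0.01  0.05] gap 45.2
turn about tool x -0.0 toolx [-0.002 -0.    -1.   ]
```

View pics/scene5c.png

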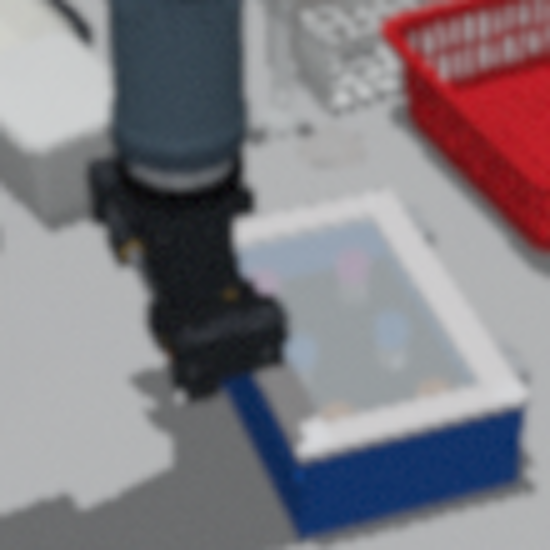

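Call:
arm_command:
  deltas: "0 0 0 0; 0 0 0 0; 0 0 0 0; 0 0 0 0; 0 0 0 0"
  fingers: 0
  grip_force: 20

```text
clock: 11.0
position: [473.7, -29.5, 64.9]
ee_rot: [-0.462, 0.535, 0.462, 0.536]
wrist_force: [0.1, 4.6, 2.3]
finger_gap: 0.2
```

```bash
python3 -c "
from h import *
plan([472.5,-31.5,64],81.5)"
```

```text
clock 11.0 pos [473.7 -29.5  64.9] jaw az 81.6 delta [ 0.0009  0.0009 -0.0022] q [-0.14  0.54  0.13  2.11 -0.15  0.5   1.53] F [0.1 4.6 2.3] T [ 1.03 -0.01 -0.12] gap 17.6
turn about tool x 0.1 toolx [ 0.001  0.002 -1.   ]
```

Call:
arm_command:
  deltas: "-0.0034 0 0.0015 0; -0.01 -0.0003 0.0015 0; -0.0167 -0.0008 0.0015 0; -0.0267 -0.002 0.0015 0; -0.0366 -0.0037 0.0015 0; -0.0366 -0.0037 0.0015 0"

```text
clock: 11.75
position: [477.1, -30.0, 101.8]
ee_rot: [-0.462, 0.535, 0.461, 0.536]
wrist_force: [1.0, 1.7, -1.8]
finger_gap: 0.2
```

```bash
python3 -c "
from h import *
plan([472.5,-31.5,64],81.5)
for n in('scene',): snap(n,n+'6')
for n,(a,b,c,e) in dict(scene=(150,260,220,330)).items():
    p=np.load(f'pics/{n}6.npz')['p'];cv2.imwrite(f'pics/{n}6c.png',cv2.resize(p[a:b,c:e,::-1],None,fx=5,fy=5,interpolation=cv2.INTER_CUBIC))
"
```

```text
clock 11.75 pos [477.1 -30.  101.8] jaw az 81.5 delta [ 0.0378  0.0043 -0.0022] q [-0.16  0.47  0.16  2.09 -0.13  0.59  1.51] F [ 1.   1.7 -1.8] T [ 0.56 -0.28 -0.11] gap 17.6
turn about tool x -0.0 toolx [ 0.001  0.    -1.   ]
```

View pics/scene6c.png

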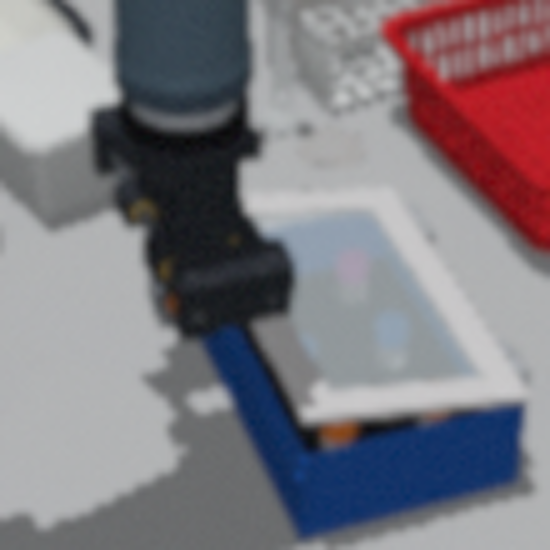

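Call:
arm_command:
  deltas: "-0.0131 -0.0031 0 0; -0.029 -0.0082 0 0; -0.0444 -0.0147 0 0; -0.0593 -0.0225 0 0; -0.0733 -0.0316 0 0; -0.084 -0.0397 0 0; -0.0941 -0.0486 0 0; -0.1012 -0.0556 0 0; -0.1057 -0.0606 0 0; -0.1101 -0.0657 0 0"

```text
clock: 13.05
position: [541.5, -39.9, 211.2]
ee_rot: [-0.461, 0.536, 0.462, 0.535]
wrist_force: [-4.0, 2.0, 1.8]
finger_gap: 0.201
```

Call:
arm_command:
  deltas: "0 0 0 0; 0 0 0 0"

```text
clock: 13.3
position: [541.7, -40.0, 211.3]
ee_rot: [-0.461, 0.536, 0.462, 0.536]
wrist_force: [-5.0, 1.9, 3.8]
finger_gap: 0.205
```

```bash
python3 -c "
from h import *
plan([472.5,-31.5,64],81.5)
for n in('scene','top'): snap(n,n+'7')
for n,(a,b,c,e) in dict(scene=(150,260,220,330),top=(155,240,225,325)).items():
    p=np.load(f'pics/{n}7.npz')['p'];cv2.imwrite(f'pics/{n}7c.png',cv2.resize(p[a:b,c:e,::-1],None,fx=5,fy=5,interpolation=cv2.INTER_CUBIC))
"
```

```text
clock 13.3 pos [541.7 -40.  211.3] jaw az 81.5 delta [ 0.1473  0.0696 -0.0018] q [-0.16  0.39  0.2   1.86 -0.09  0.9   1.5 ] F [-5.   1.9  3.8] T [ 0.43  1.03 -0.18] gap 18.0
turn about tool x -0.0 toolx [-0. -0. -1.]
```

View pics/scene7c.png

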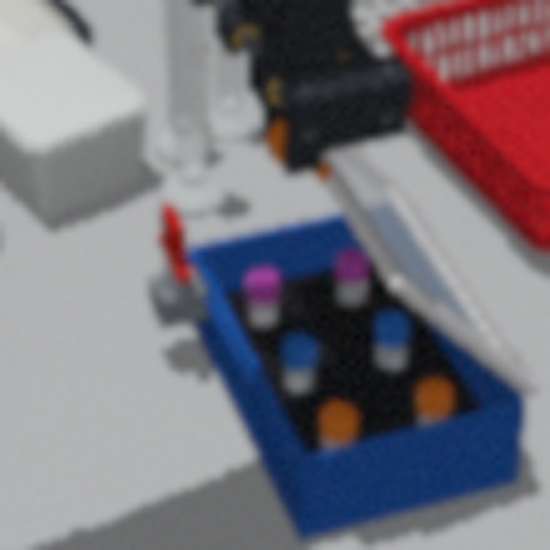

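View pics/top7c.png

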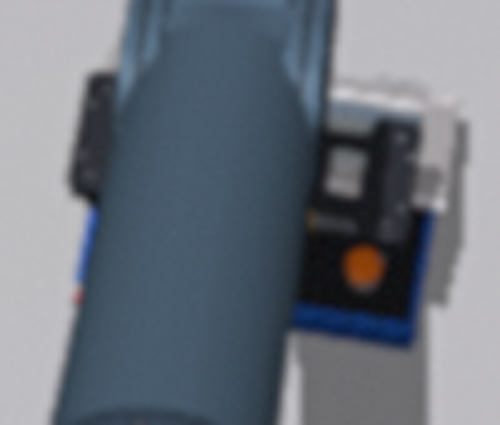

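```bash
python3 - <<'E'
from h import *
np.set_printoptions(precision=3,suppress=True)
th=np.radians(-8.5);ex=np.array([np.cos(th),np.sin(th)]);ey=np.array([-np.sin(th),np.cos(th)])
hinge=np.array([503.9,48.3])+ex*(16+157)-ey*82
print('hinge',hinge)
for n,(a,b,c,e) in dict(scene=(178,232,284,328),top=(168,200,295,318)).items():
    z=np.load(f'pics/{n}7.npz');p,d=z['p'],z['d']
    uu,vv=np.meshgrid(np.arange(c,e),np.arange(a,b));uu=uu.ravel();vv=vv.ravel()
    P=world(n,d,uu,vv);col=p[vv,uu].astype(int)
    D=P[:,:2]-hinge;lx=D@ex;ly=D@ey
    k=(P[:,2]>85)&(P[:,2]<225)&(lx<0)&(lx>-140)&(abs(ly)<116)&(col.min(1)>110)&(col.max(1)-col.min(1)<30)
    lx,zz,ly=lx[k],P[k,2],ly[k]
    # robust line z = a - b*lx, total LSQ
    ok=np.ones(len(lx),bool)
    for _ in range(6):
        m=np.c_[lx,zz][ok].mean(0);_,_,V=np.linalg.svd(np.c_[lx,zz][ok]-m);t=V[0];r=(np.c_[lx,zz]-m)@V[1];ok=abs(r)<max(6,2*r[ok].std())
    print(n,len(lx),ok.sum(),'angle fit',np.degrees(np.arctan2(t[1],-t[0]))%180,'rms',r[ok].std(),'range',lx[ok].min(),lx[ok].max(),'mean angle via hinge',np.degrees(np.median(np.arctan2(zz[ok]-77,-lx[ok])[lx[ok]<-50])))
for n in('scene',):
  z=np.load('pics/scene7.npz');print(proj('scene',[541.7,-40,222]))
E
```

```text
hinge [662.879 -58.37 ]
scene 482 482 angle fit 49.16951827670485 rms 1.4547730166784294 range -104.77640122842193 -2.345177815342987 mean angle via hinge 50.15272455967466
top 222 221 angle fit 49.35284398575907 rms 2.0795831859025595 range -104.37995914183774 -0.5395046059383918 mean angle via hinge 50.89754366017394
[277.4 178.4]
```

```bash
python3 - <<'E'
from h import *
p,d=snap('scene','scene8')
h=cv2.cvtColor(p,cv2.COLOR_RGB2HSV).astype(int);m=((h[...,0]<6)|(h[...,0]>174))&(h[...,1]>130)
m[:, :245]=0;m[:,262:]=0;m[:185]=0;m[215:]=0
v,u=np.nonzero(m);P=world('scene',d,u,v);P=P[(P[:,2]>80)&(P[:,2]<130)]
print(len(P),P.min(0),P.max(0))
vx,vy,_,_=cv2.fitLine(P[:,:2].astype(np.float32),cv2.DIST_HUBER,0,.01,.01).ravel();a=np.degrees(np.arctan2(vy,vx))%180
print('fin az',a,'turnbutton deg',a+8.5)
a=np.load('pics/scene0.npz')['p'].astype(int);df=abs(a-p).max(2)>60
n,l,s,c=cv2.connectedComponentsWithStats(df.astype(np.uint8));print([(x[:4].tolist()) for x in s[1:] if x[4]>15])
o=get_obs();print(o['clock'],o['position'].round(1),abs(o['qvel']).max().round(4),o['wrist_force'].round(1),o['finger_gap'])
cv2.imwrite('pics/scene8c.png',cv2.resize(p[130:260,150:350,::-1],None,fx=4,fy=4,interpolation=cv2.INTER_CUBIC))
E
```

```text
35 [496.63659311  24.27071877  86.21602173] [507.5448336   53.14695927 121.7183738 ]
fin az 86.098114 turnbutton deg 94.598114
[[191, 0, 113, 186], [155, 7, 8, 4], [264, 38, 14, 10], [19, 72, 27, 6], [104, 77, 4, 8], [102, 95, 3, 9], [121, 155, 41, 91], [79, 165, 4, 11], [72, 166, 4, 9], [18, 169, 14, 41], [253, 189, 72, 54], [248, 194, 6, 11], [123, 236, 32, 39], [258, 236, 11, 4], [174, 244, 106, 50], [148, 274, 22, 30], [92, 307, 7, 7]]
13.45 [541.7 -40.  211.3] 0.0019 [-3.6  2.   3.8] 0.19801055245518182
```

View pics/scene8.png

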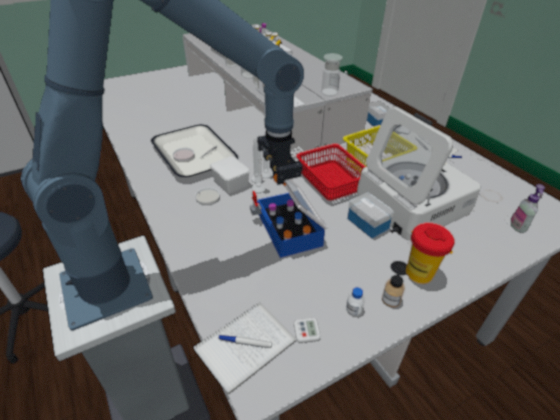

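The scene shows the lid raised and held at about (300,195), and the red turnbutton aside at (255,198). The bottles at (357,300) and (395,290), the timer at (307,329) and the dish at (207,197) are where they were. I'm handing in.

```bash
python3 -c "
from cell import hand_in,get_obs
print(hand_in())"
```

```text
the job is handed in; nothing more can be done
None
```

The turnbutton is turned aside and the lid is up at about 50°, held still by its knob in the fingers. I handed the job in at about 13.5 s of the 48 s allowed.

- **Turnbutton:** I gripped the fin and turned it about 84° counter-clockwise. In the last 3° step the moment rose to about 0.37 N m, which I took as the stop. The camera fit gave about 95°, which agrees with the 90° stop within the noise of that fit.
- **Lid:** I gripped the knob by its flat ends with 20 N and raised it along its arc.
    - The arm's own position gives 49.8°.
    - Plane fits to the depth pictures give 49.2° (scene) and 49.4° (top).
    - The angle from the hinge to points on the lid came out at 50.2° (scene) and 50.9° (top). The spread of about 1.5° is probably camera error, so I did not adjust the lid.
- **Last checks:** The arm was still, the fingers were about 17.5 mm apart on the 18 mm knob, and the wrist force was about 6 N. By eye, the bottles, timer and dish had not moved. None of the checks failed.

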